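Find the flange's high spot with the pointer

ROBOT

A 6-joint arm with a two-finger parallel gripper is mounted at the origin on the work surface; the furniture and walls round the work are solid. World frame = base frame: x ahead of the robot, y to its left, z up, the work surface at z = 0. Lengths are in mm, angles in rad, forces in N, time in s.
With the tool pointing down it reaches from about 275 to 750 mm from the base axis. Payload 10.2 kg.
Tool frame: the origin (TCP) lies midway between the tips of the shut fingers; the grasp point (between the pads) lies 19 mm behind it; z points along the fingers, y is the line along which they close (so a half turn about z gives the same grasp; the last joint's range is limited). The gripper opens to 85 mm and grips with 20 to 120 N. Pads are 22 mm wide; open, the fingers measure 114 mm over their backs; the gripper's body (76 mm by 85 mm) begins 54 mm behind the grasp point. The pads swing forward as they close: fully open they stand 13 mm farther back than shut.
Start: joints at [-1.453, 0.313, 1.498, -0, 1.331, -0.223], TCP at [175.464, -494.817, 231.294] pointing down, gripper open.
Joint ranges: [-2.94, 2.94], [-0.97, 2.17], [0.19, 2.56], [-1.23, 4.37], [0.02, 3.11], [-2.88, 2.88]. Speed limits (rad/s): [2.39, 2.39, 3.01, 3.14, 3.14, 3.14].

INTERFACE

Orientations are given as a unit quaternion [w, x, y, z].
In Python, from rig import ctrl gives the robot as it stands.
- The arm moves only by the tool send_rows, never from a script. Its argument "targets" is a list of rows, each a list of 7 numbers: the closure, from -1 (fully open) to 1 (shut), so that 0 is half open, then the shift along the tool's x, y, z in m, then the turn, a rotation vector about the tool's x, y, z in rad. In form: [[claw, dx, dy, dz, ax, ay, az], ...]. A call has exactly 10 rows; each row shifts and turns the commanded pose from where the row before left it, along the tool's axes as they then stand; what a row does not reach is not made up. A row lasts 1/8 s, in which the tool goes at most 62.5 mm and 10.7 degrees, less where a joint would pass 70% of its speed; a pose out of reach is approached as far as the arm can. A call with a gripper value outside its range is refused whole. The fingers move at their own pace and stop on an object; "squeeze" is the grip in N (left out, the last holds). Time passes only in rows, so rows that do not move let the fingers close, or fill a call up. It gives the time, the measured TCP pose, the force, the opening and the grip force at its end, in the units of the state.
- ctrl.sense(): the state, without advancing time (a new reading comes with each control period).
- ctrl.capture(name): name is "scene" or "top"; returns a dict with "img" (400x640x3 uint8, red, green, blue), "camera_matrix" (3x3 intrinsics, pixels), "R" (3x3) and "t" (3): a world point X has camera coordinates R X + t. Camera axes: x right, y down, z forward; pixel columns grow to the right and rows downward; lengths in mm; the calibration is good to about 2 mm. A picture is of the moment at which its call begins. There is no depth.
- ctrl.finish_job(): hands the job in; it is judged then, once.
Trained networks look in a picture, given as the dict that the camera call returned (one of the last four; its "shot" number tells which), for a name from the list of things; names that differ only in an ending like _2 or _b are one class to them, and where a whole thing is asked for, a point or a joint stands for the part that bears it (a point fixed in the world has none). Each returns a list of dicts, best first, with "score" (0 to 1); they miss things now and then, are a little off and sometimes report something else, mostly with a low value. They report only what shows in the picture. A call takes as long as a camera call.
- ctrl.boxes_of(query, picture): "extent" ([left, top, width, height] in pixels, round what is visible of it).
- ctrl.landmark_of(query, picture): "point" ([column, row] in pixels: a listed point, or the origin of a listed thing).
The state is a dict: "time_s": time; "joints": joint angles; "dq": joint speeds; "tau": joint torques, N m; "eef_pos": TCP position; "ee_rot": TCP orientation; "force": force on the tool from outside, world axes, zero at the start; "wrist_torque": the same for the moment, N m; "grip_width": opening from 0.0 (shut) to 1.0 (fully open); "grip_force": force on a finger pad.
Only numpy, scipy, OpenCV 4.12 (cv2) and the standard library are available. Lean on these libraries where they do the work, as an engineer would, in place of code of your own. Each camera call takes 0.05 s, during which the arm holds its last target. There are 200 camera calls.

TASK

The round steel flange clamped on the tilted positioner is out of round. Turn it slowly by its crank (never faster than half a turn a second), feel where its rim rubs hardest on the sprung pointer - there is a lesser high spot as well, so go all the way round - and leave it standing still with its highest spot right at the pointer's tip, ready for marking. Do not touch the pointer or its post, leave the hex key and the nozzle on the base plate and the cup and the tin at the far right where they are, and let go of the crank.

Things in the scene. Friction and masses are not known exactly. Their poses are not given: they have to be found in the camera images.
- orbit_center (a point): Point on the turning axis, fixed on the positioner, level with the middle of the crank's grip along the axis: centre of the circle that crank_center runs on. z: the turning axis, up out of the flange's face, leaning 35 degrees from vertical towards the robot. x: up the slope of the face, away from the robot. y: level, to the left, towards the pointer.
- crank_center (a point): Middle of the crank's grip: black, round, 24 mm in diameter, 56 mm long, parallel to the turning axis and 62 mm from it. Below this point: the grip's lower end 29 mm, the clamp bar 38 mm. The grip spins freely on its spindle, so a gripper holding it may keep its orientation while led round the circle. The crank turns without end either way and stays where it is left.
- turntable: The turning part: steel disc 150 mm in diameter, clamp bar 166 x 26 mm with nut, crank, and the clamped flange, which turns with it. Origin on the turning axis 88 mm below orbit_center; z is the turning axis, x points from the axis to the crank. Its bearing alone drags with about 2 N at the crank.
- face_center (a point): Centre of the flange's face, on the turning axis; axes as orbit_center. Round steel flange, 190 mm in diameter, 18 mm thick. Its rim stands out 7 mm at one place, the high spot, and 2.5 mm at a lesser one about 145 degrees away; each rises and falls smoothly over some 27 degrees either side. Where they lie relative to the crank is not known beforehand.
- pointer_post: Grey bracket of the sprung pointer, left of the flange; top 8 mm above the flange's face. Origin as turntable, axes as orbit_center. The pointer presses with about 2 N on the round rim, 8 N on the lesser and 17.5 N on the crest of the high spot; it counts as on the high spot above 15.5 N, which is within about 9 degrees of the crest.
- pointer_spot (a point): Where the pointer's tip (ball end of a 10 mm plunger) meets the round rim: 95 mm from the axis along orbit_center's +y; fixed. It rubs (friction 0.35): turning takes some 3 N at the crank on the round rim, 7 on the lesser, 13 on the high spot, more when rising than falling; stopped, friction may stay stuck either way. The mean size of the force over both ways of turning peaks at the crest.
- shield_top (a point): Middle of the upper edge of the flat aluminium spark shield, 200 mm wide, that stands parallel to the turning axis on its uphill side, 150 mm from it, and so overhangs the flange. A gripper held vertical on the crank hits it when the crank is uphill; held along the turning axis it clears. Axes as orbit_center.
- positioner: The positioner's base plate, 250 x 200 mm, 12 mm thick, fixed on the bench. Origin in the centre of its underside; x points away from the robot, along orbit_center's x axis seen from above.
- hex_key: Bystander: black hex key, 31 x 93 x 7 mm, lying on the front of the base plate.
- gas_nozzle: Bystander: copper-coloured tube, 24 mm in diameter, 64 mm tall, standing on the front right corner of the base plate. Origin at its foot.
- coffee_cup: Bystander: brown paper cup, 88 mm in diameter, 98 mm tall, standing at the far right. Origin at its foot.
- solvent_can: Bystander: round tin with a red cap, 110 mm in diameter, 188 mm tall, at the far right. Origin at its foot.

How it is judged (in metres and radians):
At the end, for the whole second after the job is handed in: The pointer stands on the flange's high spot (it presses on the rim with more than 15.5 N, which is so within about 9 degrees of the crest) and the turntable is at rest (under 0.05 rad/s) (contact force between turntable and pointer_post above 15.5 N and angular speed of turntable below 0.05 rad/s); the robot touches nothing.
It fails at once if the turntable was spun faster than half a turn a second (angular speed of turntable above 3.14 rad/s).
It fails at once if the robot touched the pointer or its post (contact force between any of the fingers, the arm and pointer_post above 1 N).
It fails at once if the hex key, the nozzle, the cup or the tin was moved by more than 20 mm (distance of any of hex_key, gas_nozzle, coffee_cup, solvent_can from where it was at the start of the episode above 0.02 m).
It also fails if it takes over 72 s, if anything falls off the work surface, if the arm or the gripper's body presses on something with over 40 N, if the wrist force passes 120 N, or if a joint passes its speed limit or range.

## Working session

There is one attempt and no reset: what is moved stays moved. The work goes in short steps, Python scripts to look and compute and a tool call to move; the robot and the scene stay as the last step left them, time stands still between calls to the robot, and variables do not carry over. Pictures are saved under pics/ and viewed, at most 10 in all, crops included, and the job is handed in when it is done.

Besides the shell and the picture viewer there is one more tool, called by a JSON object that holds its "name" and its "arguments", one argument or row to a line. send_rows: Moves the arm, as the interface text tells. Its arguments: {"type":"object","properties":{"targets":{"type":"array"},"squeeze":{"type":"number"}},"required":["targets"]}

```bash
ls; mkdir -p pics
cat > h.py <<'E'
import numpy as np, cv2
from rig import ctrl
from scipy.spatial.transform import Rotation as Ro
def tri(obs):
    A=[];b=[]
    for c,(u,v) in obs:
        K,R,t=[np.array(c[k],float) for k in("camera_matrix","R","t")]
        P=K@np.c_[R,t]
        for r in (u*P[2]-P[0], v*P[2]-P[1]): 
            s=np.linalg.norm(r[:3]); A.append(r[:3]/s); b.append(-r[3]/s)
    A=np.array(A);b=np.array(b)
    X=np.linalg.lstsq(A,b,rcond=None)[0]
    return X, np.abs(A@X-b).max()
def proj(c,X):
    p=np.array(c["camera_matrix"])@(np.array(c["R"])@X+np.array(c["t"]).ravel()); return p[:2]/p[2]
E
python3 - <<'E'
from h import *
s=ctrl.capture("scene");t=ctrl.capture("top")
for n,c in(("s",s),("t",t)): cv2.imwrite(f"pics/{n}0.png",c["img"][:,:,::-1])
for q in["orbit_center","crank_center","face_center","pointer_spot","shield_top","positioner","gas_nozzle","hex_key","turntable"]:
    o=[ctrl.landmark_of(q,c) for c in(s,t)]
    print(q,[[(np.round(d["point"]),round(d["score"],2)) for d in x[:2]] for x in o])
    if all(o): X,e=tri([(s,o[0][0]["point"]),(t,o[1][0]["point"])]); print("   ",X.round(1),e.round(2))
st=ctrl.sense();print(st)
E
```

```text
pics
orbit_center [[(array([335., 190.]), 0.91)], [(array([254., 239.]), 0.58), (array([254., 233.]), 0.58)]]
    [478.6 187.  186.7] 1.89
crank_center [[(array([350., 175.]), 0.64), (array([327., 319.]), 0.64)], [(array([236., 226.]), 0.64)]]
    [507.6 227.1 232. ] 0.11
face_center [[(array([348., 206.]), 0.84), (array([322., 321.]), 0.74)], [(array([246., 235.]), 0.87), (array([234., 229.]), 0.47)]]
    [502.5 217.7 126.4] 5.67
pointer_spot [[(array([351., 193.]), 0.45)], [(array([217., 249.]), 0.72)]]
    [464.9 299.1 126.3] 3.79
shield_top [[(array([355., 133.]), 0.9)], [(array([233., 206.]), 0.61)]]
    [529.3 212.3 371.6] 0.57
positioner [[(array([347., 244.]), 0.73)], [(array([254., 235.]), 0.75)]]
    [518.4 208.   -5.1] 0.3
gas_nozzle [[(array([312., 246.]), 0.73)], [(array([291., 251.]), 0.44)]]
    [464.   93.6  27.7] 0.94
hex_key [[(array([320., 236.]), 0.41)], [(array([261., 260.]), 0.5)]]
    [435.6 180.9   8.3] 4.86
turntable [[(array([353., 209.]), 0.66)], [(array([248., 225.]), 0.79)]]
    [528.9 211.8 126.5] 2.71
{'time_s': 1.0, 'joints': array([-1.45342948e+00,  3.12885379e-01,  1.49769607e+00,  2.91543564e-06,
        1.33100588e+00, -2.23393102e-01]), 'dq': array([-1.64739837e-03, -7.79463226e-04,  2.68499296e-04,  4.33153664e-05,
        7.26895166e-04, -1.04508673e-03]), 'tau': array([ 9.23715061e-05, -4.12173271e+01, -2.59903085e+01, -1.18104126e-04,
        3.95293255e-04, -1.75003385e-05]), 'eef_pos': array([ 175.4501252 , -494.82132197,  231.30314221]), 'ee_rot': array([2.73295773e-06, 9.85520470e-01, 1.69556492e-01, 1.27298376e-06]), 'force': array([-0.33072264, -0.22152477,  0.84639628]), 'wrist_torque': array([ 0.03737368, -0.02886334, -0.01744257]), 'grip_force': 0.0, 'grip_width': 0.9973256731120882}
```

View pictures.

Run:
```python
import cv2,numpy as np
s=cv2.imread("pics/s0.png")[90:290,240:440];t=cv2.imread("pics/t0.png")[160:300,160:340]
s=cv2.resize(s,None,fx=2,fy=2,interpolation=2);t=cv2.resize(t,(400,311),interpolation=2)
o=np.zeros((400,800,3),np.uint8);o[:,:400]=s;o[:311,400:]=t
cv2.imwrite("pics/crop0.png",o)
```

```text
(no output)
```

View pics/crop0.png

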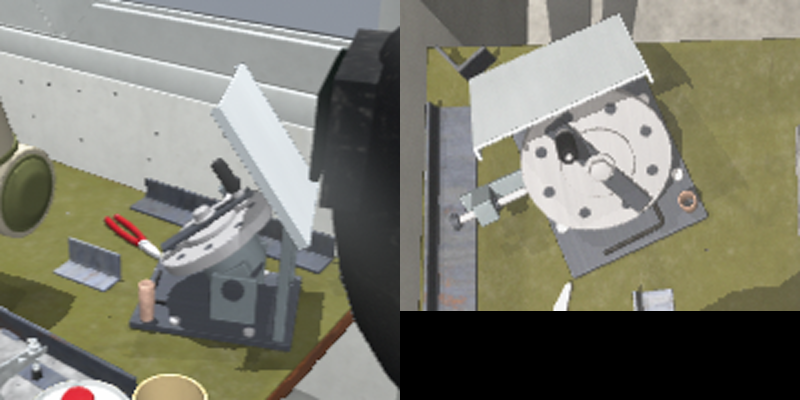

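View pics/s0.png

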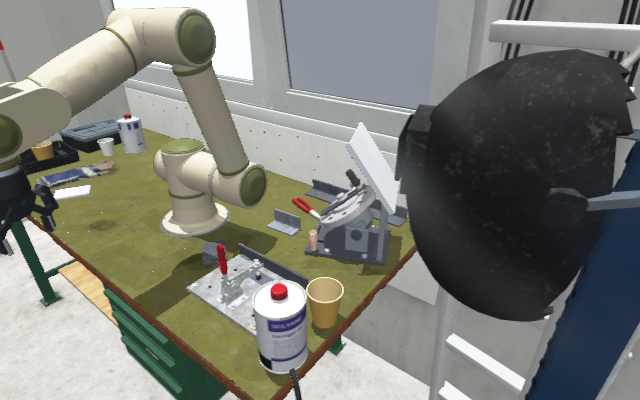

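```bash
cat > fit.py <<'E'
from h import *
from scipy.optimize import least_squares
s=ctrl.capture("scene");t=ctrl.capture("top")
def model(p):
    x,y,h,psi,phi,df,sh,pb=p
    up=np.array([0,0,1.]);f=np.array([np.cos(psi),np.sin(psi),0]);a=np.radians(35)
    Z=-np.sin(a)*f+np.cos(a)*up; X=np.cos(a)*f+np.sin(a)*up; Y=np.cross(Z,X)
    O=np.array([x,y,h]); F=O-df*Z
    return dict(orbit_center=O,crank_center=O+62*(np.cos(phi)*X+np.sin(phi)*Y),face_center=F,turntable=O-88*Z,
      pointer_spot=F-9*Z+95*Y,shield_top=O+150*X+sh*Z,positioner=np.array([x,y,0])+pb*f),(X,Y,Z)
obs=[]
for n,c in(("s",s),("t",t)):
    for q in["orbit_center","crank_center","face_center","turntable","pointer_spot","shield_top","positioner"]:
        for d in ctrl.landmark_of(q,c)[:1]:
            if (n,q)!=("s","pointer_spot"): obs.append((n,c,q,d["point"]))
def res(p):
    m=model(p)[0]
    return np.concatenate([proj(c,m[q])-pt for _,c,q,pt in obs]+[[(p[5]-50)/10.]])
best=min((least_squares(res,[485,200,190,ps,ph,50,60,0],loss="soft_l1",f_scale=1.5,x_scale=[10,10,10,.1,.3,10,30,20]) for ps in(.2,.5,.8) for ph in(-1,0,1,2)),key=lambda r:r.cost)
p=best.x;m,ax=model(p);print(best.cost,p.round(3))
r=res(p)
for i,(n,_,q,pt) in enumerate(obs):print(n,q,np.round(pt),r[2*i:2*i+2].round(1))
for k in m:print(k,m[k].round(1))
print(np.round(ax,3))
np.savez("fit.npz",p=p)
im=cv2.resize(t["img"][160:300,160:340,::-1],None,fx=4,fy=4,interpolation=2);im2=cv2.resize(s["img"][110:260,290:430,::-1],None,fx=4,fy=4,interpolation=2)
X,Y,Z=ax
for img,c,o in((im,t,(160,160)),(im2,s,(290,110))):
    for C,r_,col in((m["face_center"],95,(0,0,255)),(m["orbit_center"],62,(0,255,0))):
        P=np.array([(proj(c,C+r_*(np.cos(u)*X+np.sin(u)*Y))-o)*4+2 for u in np.linspace(0,6.3,80)])
        cv2.polylines(img,[P.astype(int)],True,col,1)
    for k in("crank_center","pointer_spot","shield_top"): cv2.circle(img,tuple(((proj(c,m[k])-o)*4+2).astype(int)),3,(255,0,255),-1)
o=np.zeros((600,1280,3),np.uint8);o[:560,:720]=im;o[:600,720:]=im2;cv2.imwrite("pics/fit.png",cv2.resize(o,(800,375),interpolation=3))
E
python3 fit.py
```

```text
15.198284797711423 [4.76043e+02 1.92559e+02 1.88179e+02 4.48000e-01 4.67000e-01 5.50500e+01
 1.27298e+02 4.30100e+01]
s orbit_center [333. 190.] [ 1.4 -1. ]
s face_center [345. 203.] [-0.7 -0.4]
s turntable [348. 211.] [1.8 0.4]
s shield_top [355. 129.] [-1.3  0.6]
s positioner [346. 241.] [0.8 1. ]
t orbit_center [250. 239.] [1.2 0.5]
t crank_center [233. 228.] [-0.5 -0.4]
t face_center [246. 235.] [ 2.4 -2.6]
t turntable [246. 226.] [0.4 1.8]
t pointer_spot [217. 247.] [ 0.4 -0.5]
t shield_top [234. 209.] [-1.6  0.3]
t positioner [254. 234.] [-1.2  2.5]
orbit_center [476.  192.6 188.2]
crank_center [504.8 237.4 219.9]
face_center [504.5 206.2 143.1]
turntable [521.5 214.4 116.1]
pointer_spot [468.  294.1 135.7]
shield_top [521.  214.1 378.5]
positioner [514.8 211.2   0. ]
[[ 0.738  0.355  0.574]
 [-0.433  0.901  0.   ]
 [-0.517 -0.248  0.819]]
```

View pics/fit.png

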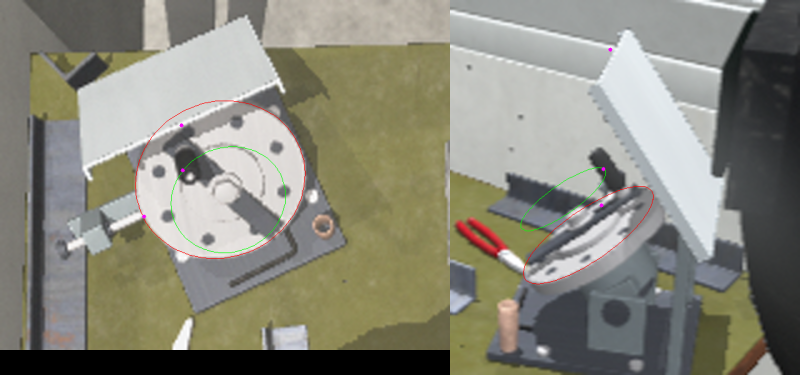

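```bash
python3 - <<'E'
src=open("fit.py").read()
src=src.replace("def res(p):","""obs=[o for o in obs if o[2] not in("crank_center","shield_top")]
for n,c,q,pt in(("s",s,"crank_center",(352.8,178)),("t",t,"crank_center",(234.4,225.2)),("s",s,"shield_top",(354.5,133.2)),("t",t,"shield_top",(234.4,212.8)),("t",t,"nut",(250,234.5))):obs+=[(n,c,q,pt)]*(2 if q=="crank_center" else 1)
def res(p):""").replace("shield_top=O","nut=O-30*Z,shield_top=O").replace("pics/fit","pics/fit2").replace("2)),3,","2)),3,")
src=src.replace('("crank_center","pointer_spot"','("crank_center","nut","pointer_spot"')
open("fit2.py","w").write(src)
E
python3 fit2.py
```

```text
31.2820826545131 [4.75959e+02 1.92752e+02 1.84324e+02 4.05000e-01 3.76000e-01 6.13120e+01
 1.22567e+02 4.69760e+01]
s orbit_center [334. 191.] [ 0.9 -1.3]
s face_center [347. 206.] [-1.6  0.2]
s turntable [349. 212.] [1.2 0.6]
s positioner [346. 241.] [1.3 0.9]
t orbit_center [256. 240.] [-4.9  0.1]
t face_center [245. 235.] [ 3.9 -3.6]
t turntable [246. 229.] [ 1.8 -1.2]
t pointer_spot [218. 243.] [-1.4  0.9]
t positioner [253. 232.] [-0.4  2.5]
s crank_center [353. 178.] [-1.2  0.8]
s crank_center [353. 178.] [-1.2  0.8]
t crank_center [234. 225.] [0.4 0.5]
t crank_center [234. 225.] [0.4 0.5]
s shield_top [354. 133.] [-0.2 -0.8]
t shield_top [234. 213.] [-1.5 -4. ]
t nut [250. 234.] [-0.2  1. ]
orbit_center [476.  192.8 184.3]
crank_center [510.4 232.3 217.4]
face_center [508.3 206.6 134.1]
turntable [522.4 212.6 112.2]
pointer_spot [475.6 296.  126.7]
nut [491.8 199.5 159.7]
shield_top [524.3 213.4 370.8]
positioner [519.1 211.2   0. ]
[[ 0.753  0.322  0.574]
 [-0.394  0.919  0.   ]
 [-0.527 -0.226  0.819]]
```

View pics/fit2.png

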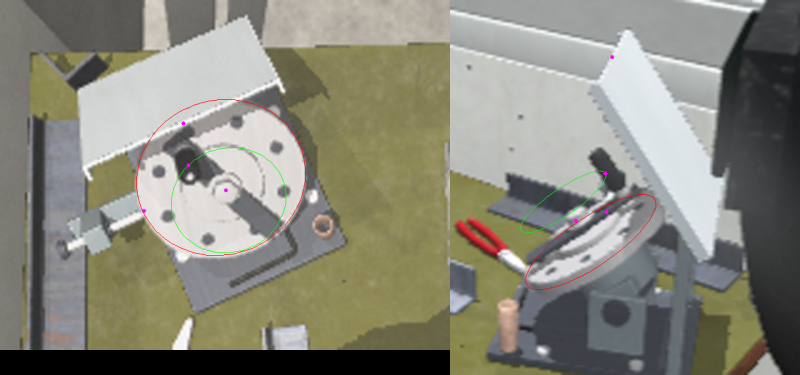

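```bash
cat >> h.py <<'E'
def axes(psi):
    up=np.array([0,0,1.]);f=np.array([np.cos(psi),np.sin(psi),0]);a=np.radians(35)
    Z=-np.sin(a)*f+np.cos(a)*up; X=np.cos(a)*f+np.sin(a)*up
    return X,np.cross(Z,X),Z
def Rq(q): return Ro.from_quat(np.r_[q[1:],q[0]])
def row(p0,R0,p1,R1,n):
    "constant row taking pose0 to pose1 in n rows (mm -> m)"
    a=(R0.inv()*R1).as_rotvec()/n
    S=sum(Ro.from_rotvec(a*k).as_matrix() for k in range(n))
    d=np.linalg.solve(S,R0.inv().apply(np.array(p1)-p0))
    return np.r_[d/1000,a]
def run(p,R,r,n):
    out=[]
    for _ in range(n): p=p+R.apply(r[:3])*1000; R=R*Ro.from_rotvec(r[3:]); out.append(p)
    return p,R,np.array(out)
E
cat > plan1.py <<'E'
from h import *
O=np.array([476,193,187.]);X,Y,Z=axes(.42);phi=.42
C=O+62*(np.cos(phi)*X+np.sin(phi)*Y);print("C",C)
Rt=Ro.from_matrix(np.c_[Y,X,-Z])
st=ctrl.sense();p,R=st["eef_pos"],Rq(st["ee_rot"])
print(st["time_s"])
m=np.array([400,-130,380.]);Rm=R*Ro.from_rotvec((R.inv()*Rt).as_rotvec()*.5)
for tgt,Rg in((m,Rm),(C+75*Z,Rt)):
    r=row(p,R,tgt,Rg,10).round(4); p,R,o=run(p,R,r,10); print(list(r)); print(o[::3].round(0).tolist(), p-tgt)
for q in["solvent_can","coffee_cup"]:pass
E
python3 plan1.py
```

```text
C [508.03442066 234.99319067 219.47103063]
2.6
[np.float64(0.0432), np.float64(-0.0121), np.float64(-0.0131), np.float64(-0.0232), np.float64(0.0251), np.float64(-0.0797)]
[[212.0, -469.0, 244.0], [306.0, -374.0, 288.0], [369.0, -259.0, 334.0], [400.0, -130.0, 380.0]] [-0.40068439 -0.25441497  0.02614038]
[np.float64(0.0346), np.float64(-0.0004), np.float64(0.0146), np.float64(-0.0232), np.float64(0.0251), np.float64(-0.0796)]
[[418.0, -99.0, 371.0], [457.0, 3.0, 343.0], [475.0, 110.0, 314.0], [469.0, 218.0, 281.0]] [0.41643573 0.15991687 0.04250274]
```

{"name": "send_rows", "arguments": {
  "targets": [
    [-0.5,0.0432,-0.0121,-0.0131,-0.0232,0.0251,-0.0797],
    [-0.5,0.0432,-0.0121,-0.0131,-0.0232,0.0251,-0.0797],
    [-0.5,0.0432,-0.0121,-0.0131,-0.0232,0.0251,-0.0797],
    [-0.5,0.0432,-0.0121,-0.0131,-0.0232,0.0251,-0.0797],
    [-0.5,0.0432,-0.0121,-0.0131,-0.0232,0.0251,-0.0797],
    [-0.5,0.0432,-0.0121,-0.0131,-0.0232,0.0251,-0.0797],
    [-0.5,0.0432,-0.0121,-0.0131,-0.0232,0.0251,-0.0797],
    [-0.5,0.0432,-0.0121,-0.0131,-0.0232,0.0251,-0.0797],
    [-0.5,0.0432,-0.0121,-0.0131,-0.0232,0.0251,-0.0797],
    [-0.5,0.0432,-0.0121,-0.0131,-0.0232,0.0251,-0.0797]
  ],
  "squeeze": 70
}}

```text
time_s: 3.85
eef_pos: [399.7, -128.8, 380.6]
ee_rot: [0.091, 0.828, 0.535, 0.139]
force: [0.3, -0.5, 0.4]
grip_width: 0.75
grip_force: 0.0
```

{"name": "send_rows", "arguments": {
  "targets": [
    [-0.5,0.0346,-0.0004,0.0146,-0.0232,0.0251,-0.0796],
    [-0.5,0.0346,-0.0004,0.0146,-0.0232,0.0251,-0.0796],
    [-0.5,0.0346,-0.0004,0.0146,-0.0232,0.0251,-0.0796],
    [-0.5,0.0346,-0.0004,0.0146,-0.0232,0.0251,-0.0796],
    [-0.5,0.0346,-0.0004,0.0146,-0.0232,0.0251,-0.0796],
    [-0.5,0.0346,-0.0004,0.0146,-0.0232,0.0251,-0.0796],
    [-0.5,0.0346,-0.0004,0.0146,-0.0232,0.0251,-0.0796],
    [-0.5,0.0346,-0.0004,0.0146,-0.0232,0.0251,-0.0796],
    [-0.5,0.0346,-0.0004,0.0146,-0.0232,0.0251,-0.0796],
    [-0.5,0.0346,-0.0004,0.0146,-0.0232,0.0251,-0.0796]
  ]
}}

```text
time_s: 5.1
eef_pos: [469.0, 218.8, 280.7]
ee_rot: [0.164, 0.518, 0.801, 0.253]
force: [-0.4, -1.1, 0.1]
grip_width: 0.748
grip_force: 0.0
```

Run:
```python
from h import *
st=ctrl.sense();print({k:np.round(st[k],3).tolist() for k in("time_s","joints","eef_pos","force","grip_width")})
X,Y,Z=axes(.42);R=Rq(st["ee_rot"]).as_matrix();print((R.T@np.c_[Y,X,-Z]).round(3))
s=ctrl.capture("scene");t=ctrl.capture("top")
p=st["eef_pos"];print(proj(s,p),proj(t,p))
C=np.array([508,235,219.5])
im=cv2.resize(t["img"][170:290,170:310,::-1],None,fx=4,fy=4,interpolation=2)[:480,:400];im2=cv2.resize(s["img"][100:220,290:390,::-1],None,fx=4,fy=4,interpolation=2)
for img,c,o in((im,t,(170,170)),(im2,s,(290,100))):
    for P,col in((p,(0,255,0)),(p-75*Z,(255,0,255)),(C-28*Z,(0,0,255)),(C+28*Z,(0,0,255))): cv2.circle(img,tuple(((proj(c,P)-o)*4+2).astype(int)),2,col,-1)
cv2.imwrite("pics/pre.png",np.hstack([im,im2]))
```

```text
{'time_s': 5.1, 'joints': [0.124, -0.041, 1.899, 0.261, 0.71, -0.447], 'eef_pos': [468.952, 218.826, 280.73], 'force': [-0.387, -1.097, 0.148], 'grip_width': 0.748}
[[ 1.    -0.002 -0.001]
 [ 0.002  1.    -0.001]
 [ 0.001  0.001  1.   ]]
[338.33741001 157.55676584] [236.19886942 237.52460403]
```

View pics/pre.png

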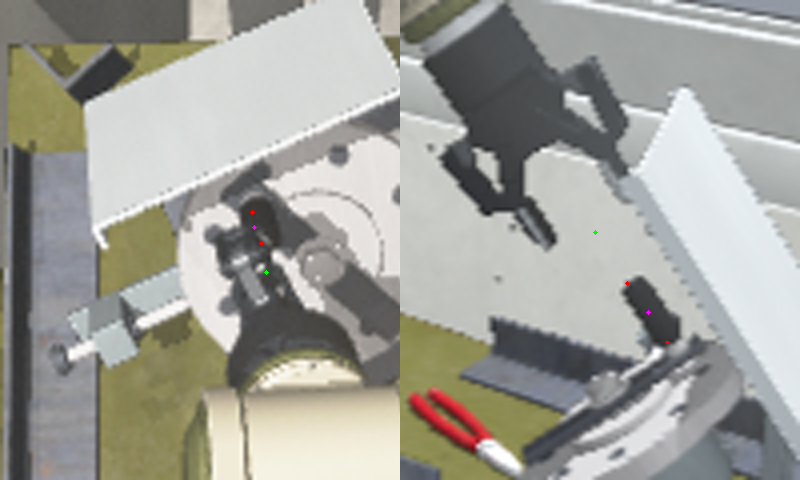

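```bash
cat > plan2.py <<'E'
from h import *
s=ctrl.capture("scene");t=ctrl.capture("top");X,Y,Z=axes(.42);C=np.array([508,235,219.5])
C2,e=tri([(s,proj(s,C)+[1.25,-.3]),(t,proj(t,C)+[1.5,-1])]);print(C2,e,(C2-C)@np.c_[X,Y,Z])
st=ctrl.sense();p,R=st["eef_pos"],Rq(st["ee_rot"])
for nm,c in(("C",C),("C2",C2),("mean",(C+C2)/2)): print(nm,R.inv().apply(c-17*Z-p).round(1))
E
python3 plan2.py
```

```text
[511.84659481 231.99401639 222.21065621] 2.0931478536456325 [ 3.42781042 -4.31321963  0.90892153]
C [-0.1 -0.4 91.8]
C2 [-4.4  3.1 90.9]
mean [-2.3  1.3 91.4]
```

{"name": "send_rows", "arguments": {
  "targets": [
    [-0.5,-0.003,0.002,0,0,0,0],
    [-0.5,0,0,0.012,0,0,0],
    [-0.5,0,0,0.012,0,0,0],
    [-0.5,0,0,0.012,0,0,0],
    [-0.5,0,0,0.012,0,0,0],
    [-0.5,0,0,0.012,0,0,0],
    [-0.5,0,0,0.012,0,0,0],
    [-0.5,0,0,0.01,0,0,0],
    [-0.5,0,0,0.008,0,0,0],
    [-0.5,0,0,0,0,0,0]
  ]
}}

```text
time_s: 6.55
eef_pos: [519.1, 236.6, 207.8]
ee_rot: [0.163, 0.519, 0.8, 0.252]
force: [0.2, -0.6, -0.1]
grip_width: 0.746
grip_force: 0.0
```

Run:
```python
from h import *
s=ctrl.capture("scene");t=ctrl.capture("top")
im=cv2.resize(t["img"][170:290,190:290,::-1],None,fx=4,fy=4,interpolation=2);im2=cv2.resize(s["img"][120:240,300:400,::-1],None,fx=4,fy=4,interpolation=2)
cv2.imwrite("pics/at.png",np.hstack([im,im2]))
```

```text
(no output)
```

View pics/at.png

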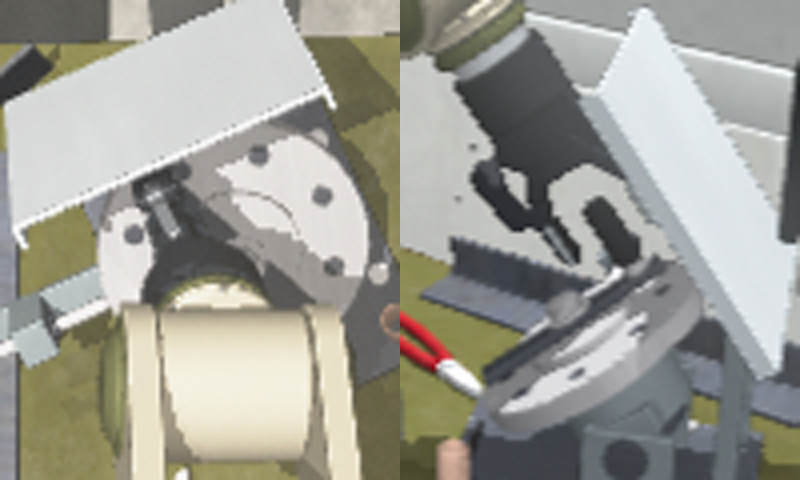

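{"name": "send_rows", "arguments": {
  "targets": [
    [1,0,0,0,0,0,0],
    [1,0,0,0,0,0,0],
    [1,0,0,0,0,0,0],
    [1,0,0,0,0,0,0],
    [1,0,0,0,0,0,0],
    [1,0,0,0,0,0,0],
    [1,0,0,0,0,0,0],
    [1,0,0,0,0,0,0],
    [1,0,0,0,0,0,0],
    [1,0,0,0,0,0,0]
  ],
  "squeeze": 40
}}

```text
time_s: 7.9
eef_pos: [518.8, 236.5, 208.6]
ee_rot: [0.164, 0.519, 0.8, 0.252]
force: [-4.4, -3.0, 3.2]
grip_width: 0.274
grip_force: 38.8
```

```bash
cat > chk.py <<'E'
from h import *
X,Y,Z=axes(.42);O=np.array([476,193,187.])
st=ctrl.sense();p=st["eef_pos"];d=(p+17*Z-O)@np.c_[X,Y,Z];f=st["force"]@np.c_[X,Y,Z]
print(round(st["time_s"],2),"d",d.round(1),"r",np.hypot(*d[:2]).round(1),"phi",np.degrees(np.arctan2(d[1],d[0])).round(1),"F",f.round(1),"gw",round(st["grip_width"],3),"gf",round(st["grip_force"],1),"tq",st["wrist_torque"].round(2))
E
python3 chk.py
```

```text
7.9 d [58.9 22.3  2.1] r 63.0 phi 20.7 F [-2.4 -0.9  5.7] gw 0.274 gf 38.8 tq [-0.27  0.53 -0.04]
```

```bash
cat > go.py <<'E'
# usage: go.py dtheta_deg [do]  -> logs current reading, prints two 5-row segments for the next step
import sys,json,os
from h import *
X,Y,Z=axes(.42);B=np.c_[X,Y,Z]
S=json.load(open("S.json")) if os.path.exists("S.json") else dict(O=[477.0,193.2,187.0],th=20.7,cmd=[519.1,236.6,207.8],log=[])
O=np.array(S["O"]);cmd=np.array(S["cmd"])
st=ctrl.sense();d=(st["eef_pos"]-O)@B;a=np.arctan2(d[1],d[0]);f=st["force"]@B
e=np.array([np.cos(a),np.sin(a)]);n=np.array([-np.sin(a),np.cos(a)])
S["log"].append([st["time_s"],*st["eef_pos"],*st["force"]])
print("t %.2f phi %.1f r %.1f dz %.1f | Ft %.1f Fr %.1f Fz %.1f | gw %.3f gf %.0f"%(st["time_s"],np.degrees(a),np.hypot(d[0],d[1]),d[2],n@f[:2],e@f[:2],f[2],st["grip_width"],st["grip_force"]))
if len(sys.argv)>1:
    R=Rq(st["ee_rot"])
    dth=float(sys.argv[1]);nseg=int(sys.argv[2]) if len(sys.argv)>2 else 2
    for k in range(1,nseg+1):
        th=np.radians(S["th"]+dth*k/nseg);tgt=O+B@np.array([62*np.cos(th),62*np.sin(th),(cmd-O)@Z])
        r=(R.inv().apply(tgt-cmd)/(10//nseg)).round(2); cmd=cmd+R.apply(r*(10//nseg)); print((r/1000).round(5).tolist())
    S["th"]+=dth;S["cmd"]=cmd.tolist()
json.dump(S,open("S.json","w"))
E
python3 go.py 20
```

```text
t 7.90 phi 21.2 r 62.3 dz -14.3 | Ft 0.0 Fr -2.6 Fz 5.7 | gw 0.274 gf 39
[0.00184, -0.00092, 0.0]
[0.00175, -0.00126, 0.0]
```

{"name": "send_rows", "arguments": {
  "targets": [
    [1,0.00184,-0.00092,0,0,0,0],
    [1,0.00184,-0.00092,0,0,0,0],
    [1,0.00184,-0.00092,0,0,0,0],
    [1,0.00184,-0.00092,0,0,0,0],
    [1,0.00184,-0.00092,0,0,0,0],
    [1,0.00175,-0.00126,0,0,0,0],
    [1,0.00175,-0.00126,0,0,0,0],
    [1,0.00175,-0.00126,0,0,0,0],
    [1,0.00175,-0.00126,0,0,0,0],
    [1,0.00175,-0.00126,0,0,0,0]
  ],
  "squeeze": 60
}}

```text
time_s: 9.15
eef_pos: [503.7, 249.3, 202.5]
ee_rot: [0.164, 0.519, 0.8, 0.252]
force: [-2.3, -6.4, 5.2]
grip_width: 0.27
grip_force: 58.6
```

```bash
for i in 1 2 3; do python3 go.py 20;done
```

```text
t 9.15 phi 40.3 r 62.4 dz -14.4 | Ft -3.2 Fr -3.9 Fz 6.9 | gw 0.270 gf 59
[0.00151, -0.00155, -0.0]
[0.00122, -0.00179, -0.0]
t 9.15 phi 40.3 r 62.4 dz -14.4 | Ft -3.2 Fr -3.9 Fz 6.9 | gw 0.270 gf 59
[0.00089, -0.00197, -0.0]
[0.00053, -0.00209, -0.0]
t 9.15 phi 40.3 r 62.4 dz -14.4 | Ft -3.2 Fr -3.9 Fz 6.9 | gw 0.270 gf 59
[0.00016, -0.00216, -0.0]
[-0.00021, -0.00215, -0.0]
```

{"name": "send_rows", "arguments": {
  "targets": [
    [1,0.00151,-0.00155,0,0,0,0],
    [1,0.00151,-0.00155,0,0,0,0],
    [1,0.00151,-0.00155,0,0,0,0],
    [1,0.00151,-0.00155,0,0,0,0],
    [1,0.00151,-0.00155,0,0,0,0],
    [1,0.00122,-0.00179,0,0,0,0],
    [1,0.00122,-0.00179,0,0,0,0],
    [1,0.00122,-0.00179,0,0,0,0],
    [1,0.00122,-0.00179,0,0,0,0],
    [1,0.00122,-0.00179,0,0,0,0]
  ]
}}

```text
time_s: 10.4
eef_pos: [485.6, 256.4, 192.8]
ee_rot: [0.164, 0.519, 0.8, 0.253]
force: [-0.9, -3.8, 5.6]
grip_width: 0.265
grip_force: 58.6
```

{"name": "send_rows", "arguments": {
  "targets": [
    [1,0.00089,-0.00197,0,0,0,0],
    [1,0.00089,-0.00197,0,0,0,0],
    [1,0.00089,-0.00197,0,0,0,0],
    [1,0.00089,-0.00197,0,0,0,0],
    [1,0.00089,-0.00197,0,0,0,0],
    [1,0.00053,-0.00209,0,0,0,0],
    [1,0.00053,-0.00209,0,0,0,0],
    [1,0.00053,-0.00209,0,0,0,0],
    [1,0.00053,-0.00209,0,0,0,0],
    [1,0.00053,-0.00209,0,0,0,0]
  ]
}}

```text
time_s: 11.65
eef_pos: [467.4, 256.2, 181.1]
ee_rot: [0.164, 0.519, 0.8, 0.253]
force: [-0.1, 0.4, 4.9]
grip_width: 0.267
grip_force: 58.6
```

{"name": "send_rows", "arguments": {
  "targets": [
    [1,0.00016,-0.00216,0,0,0,0],
    [1,0.00016,-0.00216,0,0,0,0],
    [1,0.00016,-0.00216,0,0,0,0],
    [1,0.00016,-0.00216,0,0,0,0],
    [1,0.00016,-0.00216,0,0,0,0],
    [1,-0.00021,-0.00215,0,0,0,0],
    [1,-0.00021,-0.00215,0,0,0,0],
    [1,-0.00021,-0.00215,0,0,0,0],
    [1,-0.00021,-0.00215,0,0,0,0],
    [1,-0.00021,-0.00215,0,0,0,0]
  ]
}}

```text
time_s: 12.9
eef_pos: [451.5, 248.9, 168.9]
ee_rot: [0.164, 0.519, 0.8, 0.253]
force: [2.0, 5.7, 4.1]
grip_width: 0.269
grip_force: 58.5
```

```bash
cat > rd.py <<'E'
# analyse readings given as "x y z fx fy fz" args
import sys,json
from h import *
X,Y,Z=axes(.42);B=np.c_[X,Y,Z];O=np.array(json.load(open("S.json"))["O"])
for l in sys.stdin:
    if not l.strip():continue
    v=np.array(l.split(),float);d=(v[:3]-O)@B;f=v[3:]@B;a=np.arctan2(d[1],d[0])
    print("phi %.1f r %.1f dz %.1f Ft %.1f Fr %.1f Fz %.1f"%(np.degrees(a)%360,np.hypot(d[0],d[1]),d[2],-np.sin(a)*f[0]+np.cos(a)*f[1],np.cos(a)*f[0]+np.sin(a)*f[1],f[2]))
E
for i in 1 2 3; do python3 go.py 20;done
```

```text
t 12.90 phi 100.0 r 62.2 dz -14.5 | Ft -6.4 Fr 3.3 Fz 1.0 | gw 0.269 gf 59
[-0.00059, -0.00208, -0.0]
[-0.00093, -0.00194, -0.0]
t 12.90 phi 100.0 r 62.2 dz -14.5 | Ft -6.4 Fr 3.3 Fz 1.0 | gw 0.269 gf 59
[-0.00127, -0.00176, -0.0]
[-0.00154, -0.00151, -0.0]
t 12.90 phi 100.0 r 62.2 dz -14.5 | Ft -6.4 Fr 3.3 Fz 1.0 | gw 0.269 gf 59
[-0.00179, -0.00122, -0.0]
[-0.00197, -0.00088, -0.0]
```

{"name": "send_rows", "arguments": {
  "targets": [
    [1,-0.00059,-0.00208,0,0,0,0],
    [1,-0.00059,-0.00208,0,0,0,0],
    [1,-0.00059,-0.00208,0,0,0,0],
    [1,-0.00059,-0.00208,0,0,0,0],
    [1,-0.00059,-0.00208,0,0,0,0],
    [1,-0.00093,-0.00194,0,0,0,0],
    [1,-0.00093,-0.00194,0,0,0,0],
    [1,-0.00093,-0.00194,0,0,0,0],
    [1,-0.00093,-0.00194,0,0,0,0],
    [1,-0.00093,-0.00194,0,0,0,0]
  ]
}}

```text
time_s: 14.15
eef_pos: [440.1, 236.2, 158.1]
ee_rot: [0.164, 0.519, 0.8, 0.254]
force: [5.8, 18.4, 3.8]
grip_width: 0.27
grip_force: 59.0
```

{"name": "send_rows", "arguments": {
  "targets": [
    [1,-0.00127,-0.00176,0,0,0,0],
    [1,-0.00127,-0.00176,0,0,0,0],
    [1,-0.00127,-0.00176,0,0,0,0],
    [1,-0.00127,-0.00176,0,0,0,0],
    [1,-0.00127,-0.00176,0,0,0,0],
    [1,-0.00154,-0.00151,0,0,0,0],
    [1,-0.00154,-0.00151,0,0,0,0],
    [1,-0.00154,-0.00151,0,0,0,0],
    [1,-0.00154,-0.00151,0,0,0,0],
    [1,-0.00154,-0.00151,0,0,0,0]
  ]
}}

```text
time_s: 15.4
eef_pos: [432.7, 217.2, 147.9]
ee_rot: [0.163, 0.519, 0.8, 0.253]
force: [-1.8, 5.1, 8.0]
grip_width: 0.268
grip_force: 59.9
```

{"name": "send_rows", "arguments": {
  "targets": [
    [1,-0.00179,-0.00122,0,0,0,0],
    [1,-0.00179,-0.00122,0,0,0,0],
    [1,-0.00179,-0.00122,0,0,0,0],
    [1,-0.00179,-0.00122,0,0,0,0],
    [1,-0.00179,-0.00122,0,0,0,0],
    [1,-0.00197,-0.00088,0,0,0,0],
    [1,-0.00197,-0.00088,0,0,0,0],
    [1,-0.00197,-0.00088,0,0,0,0],
    [1,-0.00197,-0.00088,0,0,0,0],
    [1,-0.00197,-0.00088,0,0,0,0]
  ]
}}

```text
time_s: 16.65
eef_pos: [432.2, 196.3, 141.8]
ee_rot: [0.163, 0.519, 0.8, 0.252]
force: [-6.0, -0.4, 11.7]
grip_width: 0.266
grip_force: 60.6
```

```bash
for i in 1 2 3 4; do python3 go.py 20;done
```

```text
t 16.65 phi 160.2 r 62.1 dz -14.3 | Ft -2.7 Fr -1.2 Fz 12.8 | gw 0.266 gf 61
[-0.0021, -0.00054, -0.0]
[-0.00215, -0.00016, -0.0]
t 16.65 phi 160.2 r 62.1 dz -14.3 | Ft -2.7 Fr -1.2 Fz 12.8 | gw 0.266 gf 61
[-0.00215, 0.00022, -0.0]
[-0.00208, 0.00058, -0.0]
t 16.65 phi 160.2 r 62.1 dz -14.3 | Ft -2.7 Fr -1.2 Fz 12.8 | gw 0.266 gf 61
[-0.00195, 0.00094, -0.0]
[-0.00176, 0.00126, -0.0]
t 16.65 phi 160.2 r 62.1 dz -14.3 | Ft -2.7 Fr -1.2 Fz 12.8 | gw 0.266 gf 61
[-0.0015, 0.00155, -0.0]
[-0.00122, 0.00178, -0.0]
```

```bash
python3 - <<'E'
import json
from h import *
S=json.load(open("S.json"));X,Y,Z=axes(.42);O=np.array(S["O"])
h=(np.array(S["cmd"])-O)@Z;S["th"]=160.7;th=np.radians(160.7)
S["cmd"]=(O+62*(np.cos(th)*X+np.sin(th)*Y)+h*Z).tolist();json.dump(S,open("S.json","w"))
E
python3 go.py -16; for i in 1 2 3 4 5 6 7 ; do python3 go.py -6 1|tail -1;done
python3 rd.py <<'E'
485.6 256.4 192.8 -.9 -3.8 5.6
467.4 256.2 181.1 -.1 .4 4.9
451.5 248.9 168.9 2 5.7 4.1
440.1 236.2 158.1 5.8 18.4 3.8
432.7 217.2 147.9 -1.8 5.1 8
E
```

```text
t 16.65 phi 160.2 r 62.1 dz -14.3 | Ft -2.7 Fr -1.2 Fz 12.8 | gw 0.266 gf 61
[0.00159, 0.00068, 0.0]
[0.00148, 0.0009, 0.0]
[0.00051, 0.0004, 0.0]
[0.00046, 0.00046, 0.0]
[0.00042, 0.0005, 0.0]
[0.00036, 0.00054, 0.0]
[0.0003, 0.00057, 0.0]
[0.00024, 0.0006, 0.0]
[0.00017, 0.00063, -0.0]
phi 60.3 r 62.4 dz -14.5 Ft -2.6 Fr -2.1 Fz 5.9
phi 80.3 r 62.3 dz -14.5 Ft -2.8 Fr 0.9 Fz 4.0
phi 100.0 r 62.2 dz -14.5 Ft -6.4 Fr 3.3 Fz 1.0
phi 118.8 r 62.0 dz -14.4 Ft -18.0 Fr 6.6 Fz -4.2
phi 139.9 r 62.1 dz -14.4 Ft -7.3 Fr -0.3 Fz 6.3
```

{"name": "send_rows", "arguments": {
  "targets": [
    [1,0.00159,0.00068,0,0,0,0],
    [1,0.00159,0.00068,0,0,0,0],
    [1,0.00159,0.00068,0,0,0,0],
    [1,0.00159,0.00068,0,0,0,0],
    [1,0.00159,0.00068,0,0,0,0],
    [1,0.00148,0.0009,0,0,0,0],
    [1,0.00148,0.0009,0,0,0,0],
    [1,0.00148,0.0009,0,0,0,0],
    [1,0.00148,0.0009,0,0,0,0],
    [1,0.00148,0.0009,0,0,0,0]
  ]
}}

```text
time_s: 17.9
eef_pos: [431.9, 211.8, 145.8]
ee_rot: [0.164, 0.519, 0.8, 0.251]
force: [-9.7, -17.0, 11.0]
grip_width: 0.27
grip_force: 61.0
```

{"name": "send_rows", "arguments": {
  "targets": [
    [1,0.00051,0.0004,0,0,0,0],
    [1,0.00051,0.0004,0,0,0,0],
    [1,0.00051,0.0004,0,0,0,0],
    [1,0.00051,0.0004,0,0,0,0],
    [1,0.00051,0.0004,0,0,0,0],
    [1,0.00051,0.0004,0,0,0,0],
    [1,0.00051,0.0004,0,0,0,0],
    [1,0.00051,0.0004,0,0,0,0],
    [1,0.00051,0.0004,0,0,0,0],
    [1,0.00051,0.0004,0,0,0,0]
  ]
}}

```text
time_s: 19.15
eef_pos: [432.7, 217.2, 147.7]
ee_rot: [0.164, 0.519, 0.8, 0.251]
force: [-12.2, -21.4, 10.8]
grip_width: 0.269
grip_force: 61.4
```

{"name": "send_rows", "arguments": {
  "targets": [
    [1,0.00046,0.00046,0,0,0,0],
    [1,0.00046,0.00046,0,0,0,0],
    [1,0.00046,0.00046,0,0,0,0],
    [1,0.00046,0.00046,0,0,0,0],
    [1,0.00046,0.00046,0,0,0,0],
    [1,0.00046,0.00046,0,0,0,0],
    [1,0.00046,0.00046,0,0,0,0],
    [1,0.00046,0.00046,0,0,0,0],
    [1,0.00046,0.00046,0,0,0,0],
    [1,0.00046,0.00046,0,0,0,0]
  ]
}}

```text
time_s: 20.4
eef_pos: [433.9, 222.8, 150.1]
ee_rot: [0.164, 0.519, 0.8, 0.251]
force: [-12.2, -25.0, 12.3]
grip_width: 0.264
grip_force: 61.6
```

{"name": "send_rows", "arguments": {
  "targets": [
    [1,0.00042,0.0005,0,0,0,0],
    [1,0.00042,0.0005,0,0,0,0],
    [1,0.00042,0.0005,0,0,0,0],
    [1,0.00042,0.0005,0,0,0,0],
    [1,0.00042,0.0005,0,0,0,0],
    [1,0.00042,0.0005,0,0,0,0],
    [1,0.00042,0.0005,0,0,0,0],
    [1,0.00042,0.0005,0,0,0,0],
    [1,0.00042,0.0005,0,0,0,0],
    [1,0.00042,0.0005,0,0,0,0]
  ]
}}

```text
time_s: 21.65
eef_pos: [435.7, 228.3, 152.7]
ee_rot: [0.163, 0.519, 0.8, 0.25]
force: [-13.3, -24.7, 10.8]
grip_width: 0.267
grip_force: 61.7
```

{"name": "send_rows", "arguments": {
  "targets": [
    [1,0.00036,0.00054,0,0,0,0],
    [1,0.00036,0.00054,0,0,0,0],
    [1,0.00036,0.00054,0,0,0,0],
    [1,0.00036,0.00054,0,0,0,0],
    [1,0.00036,0.00054,0,0,0,0],
    [1,0.00036,0.00054,0,0,0,0],
    [1,0.00036,0.00054,0,0,0,0],
    [1,0.00036,0.00054,0,0,0,0],
    [1,0.00036,0.00054,0,0,0,0],
    [1,0.00036,0.00054,0,0,0,0]
  ]
}}

```text
time_s: 22.9
eef_pos: [438.1, 233.5, 155.8]
ee_rot: [0.163, 0.519, 0.801, 0.25]
force: [-12.8, -21.9, 10.7]
grip_width: 0.263
grip_force: 61.6
```

{"name": "send_rows", "arguments": {
  "targets": [
    [1,0.0003,0.00057,0,0,0,0],
    [1,0.0003,0.00057,0,0,0,0],
    [1,0.0003,0.00057,0,0,0,0],
    [1,0.0003,0.00057,0,0,0,0],
    [1,0.0003,0.00057,0,0,0,0],
    [1,0.0003,0.00057,0,0,0,0],
    [1,0.0003,0.00057,0,0,0,0],
    [1,0.0003,0.00057,0,0,0,0],
    [1,0.0003,0.00057,0,0,0,0],
    [1,0.0003,0.00057,0,0,0,0]
  ]
}}

```text
time_s: 24.15
eef_pos: [441.1, 238.4, 159.0]
ee_rot: [0.163, 0.519, 0.801, 0.25]
force: [-12.6, -18.0, 10.8]
grip_width: 0.268
grip_force: 61.5
```

{"name": "send_rows", "arguments": {
  "targets": [
    [1,0.00024,0.0006,0,0,0,0],
    [1,0.00024,0.0006,0,0,0,0],
    [1,0.00024,0.0006,0,0,0,0],
    [1,0.00024,0.0006,0,0,0,0],
    [1,0.00024,0.0006,0,0,0,0],
    [1,0.00024,0.0006,0,0,0,0],
    [1,0.00024,0.0006,0,0,0,0],
    [1,0.00024,0.0006,0,0,0,0],
    [1,0.00024,0.0006,0,0,0,0],
    [1,0.00024,0.0006,0,0,0,0]
  ]
}}

```text
time_s: 25.4
eef_pos: [444.7, 242.9, 162.6]
ee_rot: [0.163, 0.519, 0.801, 0.251]
force: [-10.8, -13.6, 9.7]
grip_width: 0.27
grip_force: 61.2
```

{"name": "send_rows", "arguments": {
  "targets": [
    [1,0.00017,0.00063,0,0,0,0],
    [1,0.00017,0.00063,0,0,0,0],
    [1,0.00017,0.00063,0,0,0,0],
    [1,0.00017,0.00063,0,0,0,0],
    [1,0.00017,0.00063,0,0,0,0],
    [1,0.00017,0.00063,0,0,0,0],
    [1,0.00017,0.00063,0,0,0,0],
    [1,0.00017,0.00063,0,0,0,0],
    [1,0.00017,0.00063,0,0,0,0],
    [1,0.00017,0.00063,0,0,0,0]
  ]
}}

```text
time_s: 26.65
eef_pos: [448.8, 247.0, 166.5]
ee_rot: [0.163, 0.519, 0.801, 0.251]
force: [-9.8, -8.5, 8.8]
grip_width: 0.265
grip_force: 61.0
```

Now go forward again over the same range.

```bash
python3 rd.py <<'E'
431.9 211.8 145.8 -9.7 -17 11
432.7 217.2 147.7 -12.2 -21.4 10.8
433.9 222.8 150.1 -12.2 -25 12.3
435.7 228.3 152.7 -13.3 -24.7 10.8
438.1 233.5 155.8 -12.8 -21.9 10.7
441.1 238.4 159.0 -12.6 -18 10.8
444.7 242.9 162.6 -10.8 -13.6 9.7
448.8 247.0 166.5 -9.8 -8.5 8.8
E
python3 -c "import json;print(json.load(open('S.json'))['th'])"
python3 go.py 6 1; for i in 1 2 3 4 5 6 ; do python3 go.py 6 1|tail -1;done
```

```text
phi 145.3 r 62.2 dz -14.5 Ft 13.3 Fr -1.1 Fz 18.1
phi 140.0 r 62.2 dz -14.6 Ft 17.6 Fr -1.6 Fz 20.2
phi 134.3 r 62.3 dz -14.6 Ft 19.9 Fr -5.5 Fz 22.3
phi 128.5 r 62.4 dz -14.7 Ft 20.1 Fr -5.9 Fz 21.6
phi 122.5 r 62.4 dz -14.6 Ft 17.0 Fr -6.7 Fz 20.6
phi 116.4 r 62.4 dz -14.7 Ft 13.3 Fr -6.0 Fz 19.7
phi 110.2 r 62.4 dz -14.7 Ft 9.4 Fr -5.1 Fz 16.8
phi 103.8 r 62.4 dz -14.6 Ft 5.9 Fr -2.4 Fz 14.3
102.69999999999999
t 26.65 phi 103.8 r 62.4 dz -14.6 | Ft 5.9 Fr -2.4 Fz 14.3 | gw 0.265 gf 61
[-0.00017, -0.00063, 0.0]
[-0.00024, -0.0006, 0.0]
[-0.0003, -0.00057, 0.0]
[-0.00036, -0.00054, 0.0]
[-0.00042, -0.0005, 0.0]
[-0.00046, -0.00046, 0.0]
[-0.00051, -0.0004, 0.0]
```

{"name": "send_rows", "arguments": {
  "targets": [
    [1,-0.00017,-0.00063,0,0,0,0],
    [1,-0.00017,-0.00063,0,0,0,0],
    [1,-0.00017,-0.00063,0,0,0,0],
    [1,-0.00017,-0.00063,0,0,0,0],
    [1,-0.00017,-0.00063,0,0,0,0],
    [1,-0.00017,-0.00063,0,0,0,0],
    [1,-0.00017,-0.00063,0,0,0,0],
    [1,-0.00017,-0.00063,0,0,0,0],
    [1,-0.00017,-0.00063,0,0,0,0],
    [1,-0.00017,-0.00063,0,0,0,0]
  ]
}}

```text
time_s: 27.9
eef_pos: [446.9, 244.8, 164.9]
ee_rot: [0.164, 0.519, 0.8, 0.254]
force: [7.1, 14.8, 3.3]
grip_width: 0.264
grip_force: 59.0
```

{"name": "send_rows", "arguments": {
  "targets": [
    [1,-0.00024,-0.0006,0,0,0,0],
    [1,-0.00024,-0.0006,0,0,0,0],
    [1,-0.00024,-0.0006,0,0,0,0],
    [1,-0.00024,-0.0006,0,0,0,0],
    [1,-0.00024,-0.0006,0,0,0,0],
    [1,-0.00024,-0.0006,0,0,0,0],
    [1,-0.00024,-0.0006,0,0,0,0],
    [1,-0.00024,-0.0006,0,0,0,0],
    [1,-0.00024,-0.0006,0,0,0,0],
    [1,-0.00024,-0.0006,0,0,0,0]
  ]
}}

```text
time_s: 29.15
eef_pos: [443.4, 240.9, 161.6]
ee_rot: [0.164, 0.519, 0.8, 0.254]
force: [8.7, 18.9, 3.2]
grip_width: 0.264
grip_force: 59.0
```

{"name": "send_rows", "arguments": {
  "targets": [
    [1,-0.0003,-0.00057,0,0,0,0],
    [1,-0.0003,-0.00057,0,0,0,0],
    [1,-0.0003,-0.00057,0,0,0,0],
    [1,-0.0003,-0.00057,0,0,0,0],
    [1,-0.0003,-0.00057,0,0,0,0],
    [1,-0.0003,-0.00057,0,0,0,0],
    [1,-0.0003,-0.00057,0,0,0,0],
    [1,-0.0003,-0.00057,0,0,0,0],
    [1,-0.0003,-0.00057,0,0,0,0],
    [1,-0.0003,-0.00057,0,0,0,0]
  ]
}}

```text
time_s: 30.4
eef_pos: [440.2, 236.3, 158.2]
ee_rot: [0.164, 0.519, 0.8, 0.254]
force: [7.0, 19.8, 3.3]
grip_width: 0.269
grip_force: 59.0
```

{"name": "send_rows", "arguments": {
  "targets": [
    [1,-0.00036,-0.00054,0,0,0,0],
    [1,-0.00036,-0.00054,0,0,0,0],
    [1,-0.00036,-0.00054,0,0,0,0],
    [1,-0.00036,-0.00054,0,0,0,0],
    [1,-0.00036,-0.00054,0,0,0,0],
    [1,-0.00036,-0.00054,0,0,0,0],
    [1,-0.00036,-0.00054,0,0,0,0],
    [1,-0.00036,-0.00054,0,0,0,0],
    [1,-0.00036,-0.00054,0,0,0,0],
    [1,-0.00036,-0.00054,0,0,0,0]
  ]
}}

```text
time_s: 31.65
eef_pos: [437.3, 231.1, 154.9]
ee_rot: [0.163, 0.519, 0.8, 0.254]
force: [4.4, 17.0, 4.1]
grip_width: 0.262
grip_force: 59.1
```

{"name": "send_rows", "arguments": {
  "targets": [
    [1,-0.00042,-0.0005,0,0,0,0],
    [1,-0.00042,-0.0005,0,0,0,0],
    [1,-0.00042,-0.0005,0,0,0,0],
    [1,-0.00042,-0.0005,0,0,0,0],
    [1,-0.00042,-0.0005,0,0,0,0],
    [1,-0.00042,-0.0005,0,0,0,0],
    [1,-0.00042,-0.0005,0,0,0,0],
    [1,-0.00042,-0.0005,0,0,0,0],
    [1,-0.00042,-0.0005,0,0,0,0],
    [1,-0.00042,-0.0005,0,0,0,0]
  ]
}}

```text
time_s: 32.9
eef_pos: [434.9, 225.4, 151.7]
ee_rot: [0.163, 0.519, 0.8, 0.253]
force: [1.7, 12.4, 5.7]
grip_width: 0.269
grip_force: 59.5
```

{"name": "send_rows", "arguments": {
  "targets": [
    [1,-0.00046,-0.00046,0,0,0,0],
    [1,-0.00046,-0.00046,0,0,0,0],
    [1,-0.00046,-0.00046,0,0,0,0],
    [1,-0.00046,-0.00046,0,0,0,0],
    [1,-0.00046,-0.00046,0,0,0,0],
    [1,-0.00046,-0.00046,0,0,0,0],
    [1,-0.00046,-0.00046,0,0,0,0],
    [1,-0.00046,-0.00046,0,0,0,0],
    [1,-0.00046,-0.00046,0,0,0,0],
    [1,-0.00046,-0.00046,0,0,0,0]
  ]
}}

```text
time_s: 34.15
eef_pos: [433.1, 219.3, 148.8]
ee_rot: [0.163, 0.519, 0.8, 0.253]
force: [-0.6, 7.5, 6.8]
grip_width: 0.268
grip_force: 59.9
```

{"name": "send_rows", "arguments": {
  "targets": [
    [1,-0.00051,-0.0004,0,0,0,0],
    [1,-0.00051,-0.0004,0,0,0,0],
    [1,-0.00051,-0.0004,0,0,0,0],
    [1,-0.00051,-0.0004,0,0,0,0],
    [1,-0.00051,-0.0004,0,0,0,0],
    [1,-0.00051,-0.0004,0,0,0,0],
    [1,-0.00051,-0.0004,0,0,0,0],
    [1,-0.00051,-0.0004,0,0,0,0],
    [1,-0.00051,-0.0004,0,0,0,0],
    [1,-0.00051,-0.0004,0,0,0,0]
  ]
}}

```text
time_s: 35.4
eef_pos: [432.1, 213.0, 146.4]
ee_rot: [0.163, 0.519, 0.8, 0.253]
force: [-3.6, 3.5, 9.0]
grip_width: 0.265
grip_force: 60.2
```

```bash
cat > fw.txt <<'E'
446.9 244.8 164.9 7.1 14.8 3.3
443.4 240.9 161.6 8.7 18.9 3.2
440.2 236.3 158.2 7 19.8 3.3
437.3 231.1 154.9 4.4 17 4.1
434.9 225.4 151.7 1.7 12.4 5.7
433.1 219.3 148.8 -.6 7.5 6.8
432.1 213 146.4 -3.6 3.5 9
E
python3 rd.py <fw.txt; python3 rd.py <fw.txt | python3 -c "
import sys,numpy as np
a=np.array([[float(l.split()[1]),-float(l.split()[7])] for l in sys.stdin])
b=np.array([[145.3,13.3],[140,17.6],[134.3,19.9],[128.5,20.1],[122.5,17],[116.4,13.3],[110.2,9.4],[103.8,5.9]])[::-1]
from scipy.interpolate import CubicSpline as C
x=np.arange(108,144,2.);m=(C(*a.T)(x)+C(*b.T)(x))/2
print(np.c_[x,m].round(1).tolist()); p=np.polyfit(x[abs(x-125)<11],m[abs(x-125)<11],2);print(-p[1]/2/p[0])
"
```

```text
phi 106.8 r 62.0 dz -14.4 Ft -14.7 Fr 6.6 Fz -4.5
phi 112.5 r 62.0 dz -14.4 Ft -18.8 Fr 7.0 Fz -6.4
phi 118.6 r 61.9 dz -14.4 Ft -19.4 Fr 6.8 Fz -5.6
phi 124.9 r 61.9 dz -14.4 Ft -17.1 Fr 4.8 Fz -2.9
phi 131.3 r 62.0 dz -14.4 Ft -13.5 Fr 2.2 Fz 0.9
phi 137.8 r 62.1 dz -14.4 Ft -9.3 Fr 0.4 Fz 4.1
phi 144.1 r 62.0 dz -14.4 Ft -5.9 Fr -0.2 Fz 8.4
[[108.0, 12.0], [110.0, 13.4], [112.0, 14.6], [114.0, 15.5], [116.0, 16.3], [118.0, 16.9], [120.0, 17.3], [122.0, 17.5], [124.0, 17.7], [126.0, 17.8], [128.0, 17.7], [130.0, 17.3], [132.0, 16.7], [134.0, 15.9], [136.0, 14.9], [138.0, 13.9], [140.0, 12.8], [142.0, 11.6]]
124.67634734704949
```

```bash
python3 go.py -21 2; python3 go.py 1.3 1
```

```text
t 35.40 phi 144.1 r 62.1 dz -14.4 | Ft -5.9 Fr -0.2 Fz 8.5 | gw 0.265 gf 60
[0.00172, 0.00148, 0.0]
[0.00143, 0.00176, 0.0]
t 35.40 phi 144.1 r 62.1 dz -14.4 | Ft -5.9 Fr -0.2 Fz 8.5 | gw 0.265 gf 60
[-8e-05, -0.00012, -0.0]
```

{"name": "send_rows", "arguments": {
  "targets": [
    [1,0.00172,0.00148,0,0,0,0],
    [1,0.00172,0.00148,0,0,0,0],
    [1,0.00172,0.00148,0,0,0,0],
    [1,0.00172,0.00148,0,0,0,0],
    [1,0.00172,0.00148,0,0,0,0],
    [1,0.00143,0.00176,0,0,0,0],
    [1,0.00143,0.00176,0,0,0,0],
    [1,0.00143,0.00176,0,0,0,0],
    [1,0.00143,0.00176,0,0,0,0],
    [1,0.00143,0.00176,0,0,0,0]
  ]
}}

```text
time_s: 36.65
eef_pos: [436.9, 231.0, 154.3]
ee_rot: [0.163, 0.519, 0.801, 0.25]
force: [-12.6, -23.2, 11.0]
grip_width: 0.267
grip_force: 61.8
```

```bash
python3 go.py
```

```text
t 36.65 phi 125.4 r 62.4 dz -14.7 | Ft 18.1 Fr -6.8 Fz 21.0 | gw 0.267 gf 62
```

{"name": "send_rows", "arguments": {
  "targets": [
    [1,-0.0002,-0.0003,0,0,0,0],
    [1,-0.0002,-0.0003,0,0,0,0],
    [1,-0.0002,-0.0003,0,0,0,0],
    [1,-0.0002,-0.0003,0,0,0,0],
    [1,0,0,0,0,0,0],
    [1,0,0,0,0,0,0],
    [1,0,0,0,0,0,0],
    [1,0,0,0,0,0,0],
    [1,0,0,0,0,0,0],
    [1,0,0,0,0,0,0]
  ],
  "squeeze": 30
}}

```text
time_s: 37.9
eef_pos: [437.3, 231.5, 154.9]
ee_rot: [0.163, 0.519, 0.8, 0.252]
force: [-1.3, 3.3, 6.9]
grip_width: 0.27
grip_force: 60.1
```

```bash
python3 go.py
```

```text
t 37.90 phi 124.6 r 62.2 dz -14.5 | Ft -5.3 Fr 0.6 Fz 5.6 | gw 0.270 gf 60
```

Nearly unloaded and at the crest: release, then retreat along the axis.

{"name": "send_rows", "arguments": {
  "targets": [
    [-0.5,0,0,0,0,0,0],
    [-0.5,0,0,0,0,0,0],
    [-0.5,0,0,0,0,0,0],
    [-0.5,0,0,0,0,0,0],
    [-0.5,0,0,0,0,0,0],
    [-0.5,0,0,0,0,0,0],
    [-0.5,0,0,0,0,0,0],
    [-0.5,0,0,0,0,0,0],
    [-0.5,0,0,0,0,0,0],
    [-0.5,0,0,0,0,0,0]
  ]
}}

```text
time_s: 39.15
eef_pos: [437.5, 231.2, 154.7]
ee_rot: [0.164, 0.519, 0.8, 0.252]
force: [0.1, 0.6, -0.1]
grip_width: 0.752
grip_force: 0.0
```

{"name": "send_rows", "arguments": {
  "targets": [
    [-0.5,0,0,-0.01,0,0,0],
    [-0.5,0,0,-0.01,0,0,0],
    [-0.5,0,0,-0.02,0,0,0],
    [-0.5,0,0,-0.02,0,0,0],
    [-0.5,0,0,-0.02,0,0,0],
    [-0.5,0,0,-0.02,0,0,0],
    [-0.5,0,0,-0.02,0,0,0],
    [-0.5,0,0,-0.02,0,0,0],
    [-0.5,0,0,-0.01,0,0,0],
    [-0.5,0,0,0,0,0,0]
  ]
}}

```text
time_s: 40.4
eef_pos: [358.9, 196.0, 278.2]
ee_rot: [0.164, 0.519, 0.8, 0.253]
force: [-0.1, -0.1, -0.1]
grip_width: 0.747
grip_force: 0.0
```

```bash
python3 go.py
python3 - <<'E'
from h import *
X,Y,Z=axes(.42);O=np.array([477.0,193.2,187.0])
s=ctrl.capture("scene");t=ctrl.capture("top")
im=cv2.resize(t["img"][180:280,190:290,::-1],None,fx=4,fy=4,interpolation=2);im2=cv2.resize(s["img"][140:240,300:400,::-1],None,fx=4,fy=4,interpolation=2)
a=np.radians(124.8);C=O+62*(np.cos(a)*X+np.sin(a)*Y)
for img,c,o in((im,t,(190,180)),(im2,s,(300,140))):
  for k in(-28,28): cv2.circle(img,tuple(((proj(c,C+k*Z)-o)*4+2).astype(int)),2,(0,0,255),-1)
cv2.imwrite("pics/end.png",np.hstack([im,im2]))
E
```

```text
t 40.40 phi 124.6 r 61.7 dz 135.9 | Ft 0.1 Fr 0.0 Fz 0.0 | gw 0.747 gf 0
```

View pics/end.png

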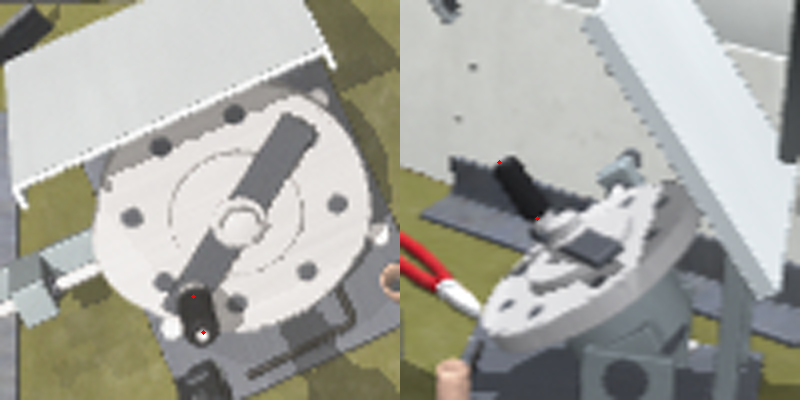

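The picture shows the crank free at the expected place: grip near (198,315) in the top view and (520,190) in the scene view. The rim bulges towards the pointer at about (95,245). The crest feel, about 18 N mean over both ways, rules out the lesser spot (about 7 N), so I am handing in.

```bash
python3 -c "
from rig import ctrl
print(ctrl.finish_job())"
```

```text
the job is handed in; nothing more can be done
None
```

The job is handed in at about 40 s, with the flange's high spot at the pointer (crank at about 125°, crest estimate within 1°), the crank released and the arm clear; I felt only 20° to 160° of the turn rather than the full round, since the crest's roughly 18 N was far above the 7 N expected of the lesser spot.

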